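Eject the charged battery and stop it with the other finger

ROBOT

A 6-joint arm with a two-finger parallel gripper is mounted at the origin on the work surface. World frame = base frame: x ahead of the robot, y to its left, z up, the work surface at z = 0. Lengths are in m, angles in rad, forces in N, time in s.
With the tool pointing down it reaches from about 0.375 to 0.9 m from the base axis. Payload 3.1 kg.
Tool frame: the origin (TCP) lies at the very end of the fingers, on their centre line; the grasp point (between the pads) lies 19 mm behind it; x points along the fingers, y is the direction in which the jaws open and shut, and the axes are right-handed (so a half turn about x gives the same grasp; the last joint's range is limited). The gripper opens to 87 mm and grips with 3 to 60 N. Pads are 19 mm wide; open, the fingers measure 117 mm over their backs; the gripper's body (75 mm by 190 mm) begins 51 mm behind the grasp point.
Start: joints at [-1.349, 0.527, 1.433, -0, 1.181, -0.178], TCP at [0.243, -0.576, 0.223] pointing down, gripper open.
Joint ranges: [-3.08, 3.08], [-0.75, 2.2], [0.22, 2.44], [-1.43, 4.57], [0, 2.65], [-2.85, 2.85]. Speed limits (rad/s): [2.79, 2.79, 3.14, 3.14, 3.14, 3.14].

INTERFACE

Orientations are given as a rotation vector (axis times angle).
In Python, from station import robot, grab_frame gives the robot as it stands.
- The arm moves only by the tool carry_out, never from a script. Its argument "deltas" is a list that holds one entry, the list of rows, each a list of 5 numbers: the shift along the tool's x, y, z in mm, then the turn about the tool's x in degrees, then the closure, from 0 (fully open) to 1 (shut). In form: [[[x, y, z, yaw, grip], ...]]. A call has 1 to 20 rows; each row is the pose to reach, as a shift and turn from the pose commanded when the call began, along the tool's axes at that moment; what a row does not reach only later rows make up. A row lasts 1/8 s, in which the tool goes at most 62.5 mm and 10.7 degrees, less where a joint would pass 70% of its speed; a pose out of reach is approached as far as the arm can. A call with a gripper value outside its range is refused whole. The fingers move at their own pace and stop on an object; "newtons" is the grip in N (left out, the last holds). Time passes only in rows, so rows that repeat a pose let the fingers close. It gives the time, the measured TCP pose, the force and the opening at its end, in the units of the state.
- robot.state(): the state, without advancing time (a new reading comes with each control period).
- grab_frame(name): name is "side" or "top"; returns a dict with "color" (480x640x3 uint8, red, green, blue), "fov_y" (degrees; the focal length in pixels is half the picture's height over the tangent of half this angle, whatever the lens; pixels are square), "cx", "cy" (the principal point, pixels), "R" (3x3) and "t" (3): a world point X has camera coordinates R X + t. Camera axes: x right, y down, z forward; pixel columns grow to the right and rows downward; lengths in m; the calibration is good to about 2 mm. A picture is of the moment at which its call begins. There is no depth.
- robot.sign_off(): hands the job in, once; it reports no verdict.
The state is a dict: "clock": time; "joints": joint angles; "qvel": joint speeds; "tau": joint torques, N m; "position": TCP position; "eef_rot": TCP orientation; "wrist_force": force on the tool from outside, world axes, zero at the start; "torque": the same for the moment, N m; "gripper_width": opening from 0.0 (shut) to 1.0 (fully open).
Only numpy, scipy, OpenCV 4.12 (cv2) and the standard library are available. Lean on these libraries where they do the work, as an engineer would, in place of code of your own. Each camera call takes 0.05 s, during which the arm holds its last target.

TASK

Release the charged blue-banded sprayer battery from its dock: press the red ejector key down with one fingertip, and have your other finger stop the battery as it springs out, after it has come at least a centimetre out of its seat but before its front reaches the open end of the dock. Do not grip or lift the battery, and leave everything else where it is. The program finishes while holding: the key kept pressed down and the battery, upright and still, pushing against your finger.

Things in the scene. Friction and masses are not known exactly. Their poses are not given: they have to be found in the camera images.
- dock: Black and grey battery dock fixed to the shelf. Origin at shelf level, under the middle of the catch (a red bar across the channel, x -2 to 2, y -12 to 12 mm, standing 6 mm above the channel floor, sinking with the key). Its channel runs along the dock's x; the battery springs out towards dock -x. The red key lies at the channel's +y side, its middle at x -28, y 45.5 mm.
- channel (a point): Point on the channel floor's centre line, level with the key's middle (dock x -28 mm), 20 mm above the shelf; axes as the dock's. The empty channel here, in front of the battery, is 42 mm wide (y -21 to 21 mm), with 4 mm walls rising 12 mm above its floor; it ends open 27 mm further on at dock x -55 mm. A finger can stand here while the other presses the key.
- pusher_housing (a point): Centre of the top of the black housing behind the battery (dock x 58 to 130 mm, 52 mm above the shelf). A spring pusher comes out of it: about 4 N over 70 mm, driving the freed battery at about 0.15 to 0.25 m/s.
- key_top (a point): Middle of the top face of the red ejector key, 36 mm (dock x) by 33 mm (dock y), 44 mm above the shelf when up, 34 mm when fully down. Moves with the key. A black collar 26 mm high surrounds its outer sides, out to dock y 67 mm.
- eject_key (a joint): Key travel straight down, m: 0 up, 0.010 fully down. Spring-loaded, 3 N at the start, 5.5 N at the bottom, plus a few newtons of catch friction; it springs up when let go. The catch frees the battery at about 6 mm; keep the key 7 mm or more down.
- battery: White block battery with a blue band, 50 mm (x) by 38 mm (y) by 32 mm high, about 0.12 kg, origin at the centre of its underside, axes as the dock's. Seated it stands on the channel floor with its origin at dock x = 27 mm and its front face against the catch at dock x = 2 mm. When freed it slides along dock -x.
- spare: Grey spare battery with a black band, same size, loose on the shelf beside the dock (dock -y side); leave alone. Origin at the centre of its underside.
- ratchet: Chrome ratchet with black grip, about 235 mm long, 33 mm high, lying loose; leave alone. Origin on the shelf near its middle, long axis x.
- glasses_case: Orange safety glasses case 165 x 75 x 55 mm, loose; leave alone. Origin at the centre of its underside.
- spoon_rest: White ceramic spoon rest, 100 mm bowl 18 mm high with bolts in it and a stub handle to its -x; leave alone. Origin at the centre of the bowl's underside.
- sprayer_head: Green plastic trigger sprayer head standing on its collar, 78 mm high, loose; leave alone. Origin at the centre of the collar's underside.
- bottle: Capped bottle 72 mm across, 160 mm high, loose; leave alone. Origin at the centre of its underside.
Mind the look-alikes: they are no part of the job. Leave any purple look-alike of the battery alone.

How it is judged:
By the outcome, as a careful person would: the job done as asked, in the order asked, and still so for the second after the job is handed in, while the arm keeps its last pose, push and grip.
It also fails if it takes over 29 s, if anything falls off the work surface, if the arm or the gripper's body presses on something with over 40 N, if the wrist force passes 120 N, or if a joint passes its speed limit or range.

## Working session

There is one attempt and no reset: what is moved stays moved. The work goes in short steps, Python scripts to look and compute and a tool call to move; the robot and the scene stay as the last step left them, time stands still between calls to the robot, and variables do not carry over. Pictures are saved under pics/ and viewed, and the job is handed in when it is done.

Besides the shell and the picture viewer there is one more tool, called after "Request:" in YAML: its name, and indented under it one key for each argument. carry_out: Moves the arm, as the interface text tells. Its arguments: {"type":"object","properties":{"deltas":{"type":"array","items":{"type":"array","items":{"type":"array","items":{"type":"number"}}}},"newtons":{"type":"number"}},"required":["deltas"]}

```bash
mkdir -p pics; ls; python3 - <<'E'
from station import robot, grab_frame
import cv2, pickle
for n in("side","top"):
    f=grab_frame(n); pickle.dump(f,open(f"pics/{n}0.pkl","wb")); cv2.imwrite(f"pics/{n}0.png",f["color"][:,:,::-1]); print(n,f["fov_y"],f["cx"],f["cy"],f["R"],f["t"])
print(robot.state())
E
```

```text
pics
side 52.06902603906803 322.2276545065307 234.49742624163258 [[-0.81042544 -0.58578903  0.00786265]
 [-0.35313254  0.47775379 -0.80439339]
 [ 0.46744841 -0.65467742 -0.59404499]] [0.49427155 0.23883007 0.8347735 ]
top 44.6308854536051 315.7721281520293 232.36340749193238 [[-0.01619397 -0.99982726 -0.00912157]
 [-0.99799918  0.01672065 -0.06097595]
 [ 0.06111793  0.00811588 -0.99809756]] [0.03681565 0.58303999 1.37678449]
{'clock': 0.1, 'joints': array([-1.34952484e+00,  5.28412160e-01,  1.43377049e+00, -1.95488766e-05,
        1.18137875e+00, -1.78505469e-01]), 'qvel': array([ 0.00100292, -0.00088589, -0.00354468,  0.0013338 , -0.00010303,
        0.00055291]), 'tau': array([-2.29868619e-04, -4.40985274e+01, -1.77151126e+01,  6.35863189e-02,
        5.34453092e-02, -6.21882032e-05]), 'position': array([ 0.24313102, -0.57506104,  0.22164671]), 'eef_rot': array([ 2.00250491,  0.40772602, -2.00262785]), 'wrist_force': array([ 0.72131331, -1.00242702,  0.34999931]), 'torque': array([ 0.05983171, -0.00304031,  0.01192289]), 'gripper_width': 0.9977989225725776}
```

View pics/side0.png

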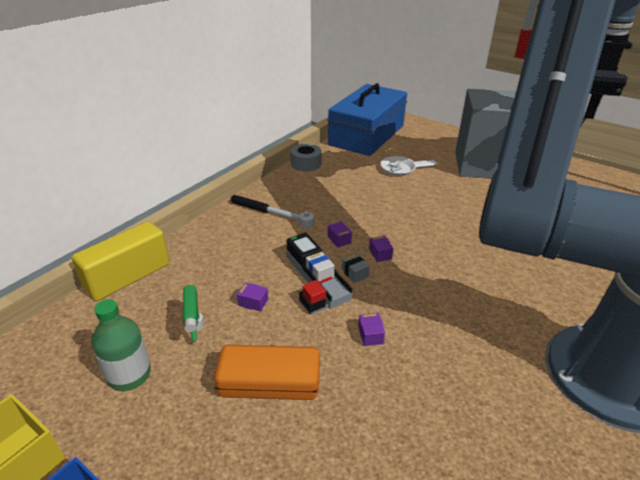

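View pics/top0.png

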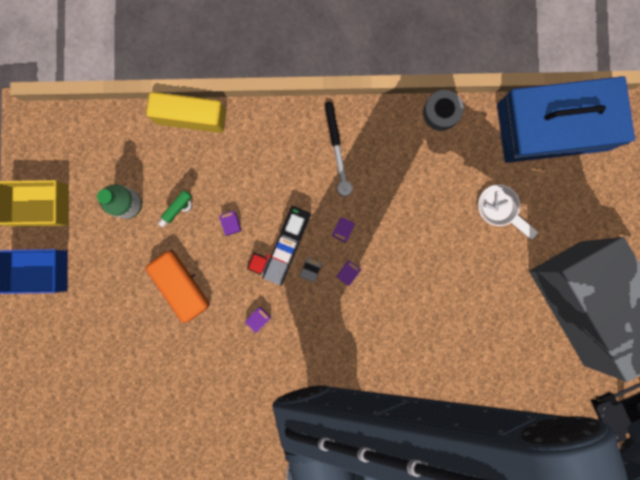

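The candidates for the battery are the white block with a blue band in the dock (top 287,248; side 320,266), the purple blocks (top 230,223; 343,230; 348,273; 258,320) and the grey spare (311,270). Only the white, blue-banded one in the dock next to the red key fits. I'll check it in an enlarged crop.

```bash
python3 - <<'E'
import cv2,numpy as np
a=cv2.imread("pics/top0.png")[195:305,220:340]; b=cv2.imread("pics/side0.png")[220:325,270:375]
a=cv2.resize(a,(480,440),interpolation=cv2.INTER_CUBIC);a=a[:, :400]
cv2.imwrite("pics/crop_top.png",cv2.resize(cv2.imread("pics/top0.png")[200:290,235:325],(720,600)[::-1] if 0 else (600,600),interpolation=cv2.INTER_CUBIC))
cv2.imwrite("pics/crop_side.png",cv2.resize(cv2.imread("pics/side0.png")[225:325,270:370],(600,600),interpolation=cv2.INTER_CUBIC))
E
```

```text
(no output)
```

View pics/crop_top.png

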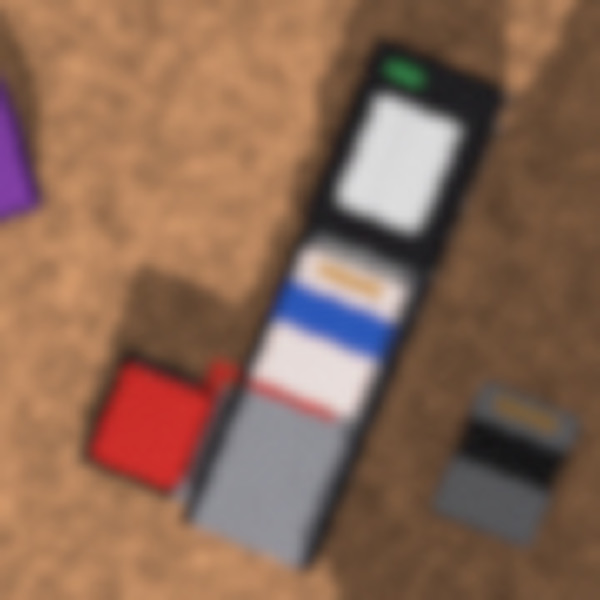

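View pics/crop_side.png

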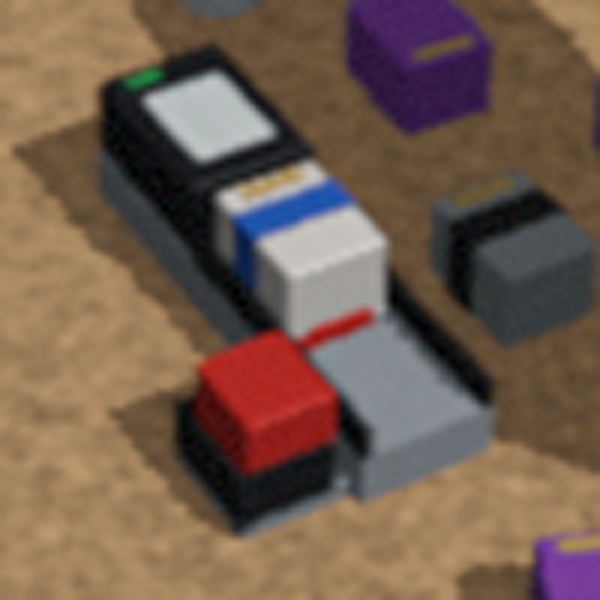

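The enlarged crops confirm it: the white, blue-banded battery sits behind the red catch bar, with the red key at the dock's +y side. Next I'll fit the dock pose from both views.

```bash
cat > h.py <<'E'
import numpy as np,pickle
from scipy.spatial.transform import Rotation as Ro
def proj(f,X):
    c=X@f["R"].T+f["t"]; fl=240/np.tan(np.radians(f["fov_y"])/2)
    return np.c_[f["cx"]+fl*c[:,0]/c[:,2],f["cy"]+fl*c[:,1]/c[:,2]]
def d2w(p,P):
    P=np.asarray(P,float)/1000; c,s=np.cos(p[2]),np.sin(p[2])
    return np.c_[p[0]+c*P[:,0]-s*P[:,1],p[1]+s*P[:,0]+c*P[:,1],P[:,2]]
E
python3 - <<'E'
from h import *
from scipy.optimize import least_squares
T=pickle.load(open("pics/top0.pkl","rb"));S=pickle.load(open("pics/side0.pkl","rb"))
K=[(-10,62,44),(-10,29,44),(-46,29,44),(-46,62,44)]
B=[(2,19,52),(2,-19,52),(52,19,52),(52,-19,52)]
tp=np.array([(132,362),(216,395),(170,490),(90,455),(250,378),(350,418),(310,240),(415,280)],float)
sp=np.array([(200,362),(275,332),(338,403),(247,470),(285,283),(388,240),(217,190),(320,160)],float)
tp=np.array([235,200])+(tp+.5)/(600/90)-.5; sp=np.array([270,225])+(sp+.5)/6-.5
D=K+B
def fit(sel):
    def r(p):
        o=[]
        if 't' in sel:o.append((proj(T,d2w(p,D))-tp).ravel())
        if 's' in sel:o.append((proj(S,d2w(p,D))-sp).ravel())
        return np.concatenate(o)
    s=least_squares(r,[0.6,0.05,-.35],loss='soft_l1'); return s.x,r(s.x).reshape(-1,2)
for sel in('t','s','ts'):
    p,r=fit(sel); print(sel,p,np.degrees(p[2]),'\n',r.round(1).tolist())
print("key",d2w(p,[(-28,45.5,44),(-28,0,20)]))
np.save("p.npy",p)
E
```

```text
t [ 0.51921575  0.11161774 -0.41380598] -23.709336361998282 
 [[-0.5, -0.4], [-0.1, 0.1], [0.8, 0.1], [-0.2, -0.1], [0.5, -0.5], [0.5, -0.2], [-0.1, 0.4], [-0.8, 0.7]]
s [ 0.51754547  0.11298214 -0.42323952] -24.24983799524651 
 [[-1.4, 0.5], [1.1, -0.1], [-0.1, -0.9], [-0.2, -6.2], [0.9, -0.3], [0.3, 0.8], [0.1, 1.2], [-0.9, 0.5]]
ts [ 0.5185816   0.11200406 -0.41930892] -24.024631162978476 
 [[-0.6, -0.3], [-0.2, 0.3], [0.5, 0.3], [-0.4, -0.0], [0.3, -0.3], [0.4, 0.2], [-0.2, 0.7], [-0.9, 1.1], [-1.4, 0.1], [1.0, -0.6], [-0.1, -1.4], [-0.2, -6.6], [0.8, -0.7], [0.1, 0.3], [-0.1, 0.8], [-1.1, 0.1]]
key [[0.51153161 0.16496204 0.044     ]
 [0.49300722 0.12340368 0.02      ]]
```

```bash
python3 - <<'E'
from h import *
from station import robot
p=np.load("p.npy")
T=pickle.load(open("pics/top0.pkl","rb"));S=pickle.load(open("pics/side0.pkl","rb"))
st=robot.state(); R=Ro.from_rotvec(st["eef_rot"]).as_matrix(); print("tool axes cols\n",R.round(3), st["position"],st["gripper_width"],st["clock"])
pos=st["position"]
for z in(0,.22,.4): print(z,proj(T,np.array([[pos[0],pos[1],z]])),proj(S,np.array([[pos[0],pos[1],z]])))
# ground points of grey box seen in the top view & side view
def ground(f,u,v,z):
    fl=240/np.tan(np.radians(f["fov_y"])/2)
    d=f["R"].T@np.array([(u-f["cx"])/fl,(v-f["cy"])/fl,1]); o=-f["R"].T@f["t"]; return o+d*(z-o[2])/d[2]
for n,f,u,v in(("top",T,530,270),("top",T,625,380),("top",T,625,238),("side",S,458,175),("side",S,490,178)):
    print(n,u,v,ground(f,u,v,0),ground(f,u,v,.2))
yd=np.array([-np.sin(p[2]),np.cos(p[2]),0]);
ty=R[:,1]; 
for s in(1,-1):
    print(s,"turn needed about world z",np.degrees(np.arctan2(np.cross(ty,s*yd)[2],ty@yd*s)))
E
```

```text
tool axes cols
 [[-0.     0.389 -0.921]
 [ 0.002 -0.921 -0.389]
 [-1.    -0.002 -0.   ]] [ 0.24313102 -0.57506104  0.22164671] 0.9977989225725776 0.1
0 [[572.02962122 371.81597575]] [[557.37314623 189.34263858]]
0.22 [[619.22526697 391.32709707]] [[583.81816584 111.59381737]]
0.4 [[673.44773245 413.74317139]] [[610.18356306  34.07908738]]
top 530 270 [ 0.4856279  -0.48497643  0.        ] [ 0.48742861 -0.41393466  0.2       ]
top 625 380 [ 0.22217901 -0.69917846  0.        ] [ 0.26134697 -0.59775455  0.2       ]
top 625 238 [ 0.55865035 -0.71543554  0.        ] [ 0.55009366 -0.61170575  0.2       ]
side 458 175 [ 0.49075074 -0.48785557  0.        ] [ 0.37496539 -0.13417502  0.2       ]
side 490 178 [ 0.41191589 -0.52550688  0.        ] [ 0.31917763 -0.16081911  0.2       ]
1 turn needed about world z 133.06939171129687
-1 turn needed about world z -46.93060828870311
```

```bash
python3 - <<'E'
import cv2,numpy as np
a=cv2.resize(cv2.imread("pics/top0.png")[210:430,480:640],(436,600),interpolation=cv2.INTER_CUBIC)
b=cv2.resize(cv2.imread("pics/side0.png")[60:260,430:560],(360,554),interpolation=cv2.INTER_CUBIC)
o=np.zeros((600,800,3),np.uint8);o[:,:436]=a;o[:554,440:]=b
cv2.imwrite("pics/box.png",o)
E
```

```text
(no output)
```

View pics/box.png

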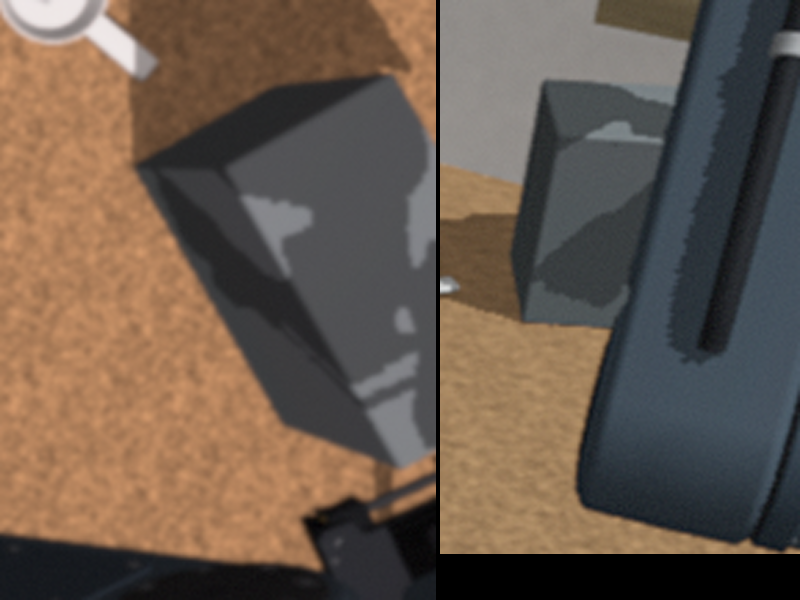

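```bash
python3 - <<'E'
from h import *
from station import robot
p=np.load("p.npy"); st=robot.state(); R=Ro.from_rotvec(st["eef_rot"]).as_matrix()
g=d2w(p,[(-28,22,100)])[0]; print("goal",g)
print("tool delta mm",R.T@(g-np.array([.243,-.576,.223]))*1000, R.T@(g-st["position"])*1000)
E
```

```text
goal [0.50196407 0.14349783 0.1       ]
tool delta mm [ 124.26241485 -561.7279214  -518.54518591] [ 122.90738845 -560.91662505 -518.05948348]
```

Request:
carry_out:
  deltas:
    - [[-20,-20,-18,0,0],[-20,-60,-55,0,0],[-20,-100,-92,-8,0.2],[-20,-140,-130,-18,0.62],[-20,-180,-167,-28,0.62],[-20,-220,-204,-38,0.62],[-20,-260,-241,-48,0.62],[-20,-300,-278,-58,0.62],[-20,-340,-315,-68,0.62],[-20,-380,-352,-78,0.62],[-20,-420,-389,-88,0.62],[-10,-460,-426,-98,0.62],[0,-500,-463,-108,0.62],[0,-530,-490,-118,0.62],[0,-550,-508,-126,0.62],[0,-561,-518,-133,0.62],[30,-561,-518,-133,0.62],[60,-561,-518,-133,0.62],[80,-561,-518,-133,0.62],[80,-561,-518,-133,0.62]]
  newtons: 20

```text
clock: 2.6
position: [0.5006, 0.1426, 0.1409]
eef_rot: [0.329, 1.55, -0.331]
wrist_force: [-1.0, -0.7, -0.1]
gripper_width: 0.381
```

```bash
cat > chk.py <<'E'
from h import *
from station import robot,grab_frame
import cv2,sys
p=np.load("p.npy"); 
if len(sys.argv)>1:
    for n in ("side","top"):
        f=grab_frame(n); pickle.dump(f,open(f"pics/{n}{sys.argv[1]}.pkl","wb"))
        k=d2w(p,[(-20,15,40)]); u,v=proj(f,k)[0].astype(int)
        c=f["color"][v-60:v+60,u-60:u+60,::-1]
        print(n,"crop origin",u-60,v-60)
        cv2.imwrite(f"pics/{n}{sys.argv[1]}.png",cv2.resize(c,(600,600),interpolation=cv2.INTER_CUBIC))
st=robot.state(); R=Ro.from_rotvec(st["eef_rot"]).as_matrix(); pos=st["position"]
c,s=np.cos(p[2]),np.sin(p[2]); d=(pos[:2]-p[:2])*1000
print("t",st["clock"],"dock xy",c*d[0]+s*d[1],-s*d[0]+c*d[1],"z",pos[2]*1000,"F",st["wrist_force"].round(2),"w",st["gripper_width"]*87,"q",st["joints"].round(2))
print("tooly yaw - dock y yaw deg",np.degrees(np.arctan2(R[1,1],R[0,1])-p[2])-90,"tool x",R[:,0].round(4),"qvel",abs(st["qvel"]).max().round(3))
E
python3 chk.py 1
```

```text
side crop origin 265 221
top crop origin 210 205
t 2.7 dock xy -27.361211986927902 21.427759141637754 z 142.77488307271764 F [0.21 0.31 0.21] w 32.776533169512724 q [ 0.06  0.51  1.77  0.    0.87 -1.09]
tooly yaw - dock y yaw deg -0.07079972008941127 tool x [ 1.e-04  0.e+00 -1.e+00] qvel 0.018
```

View pictures.

View pics/side1.png

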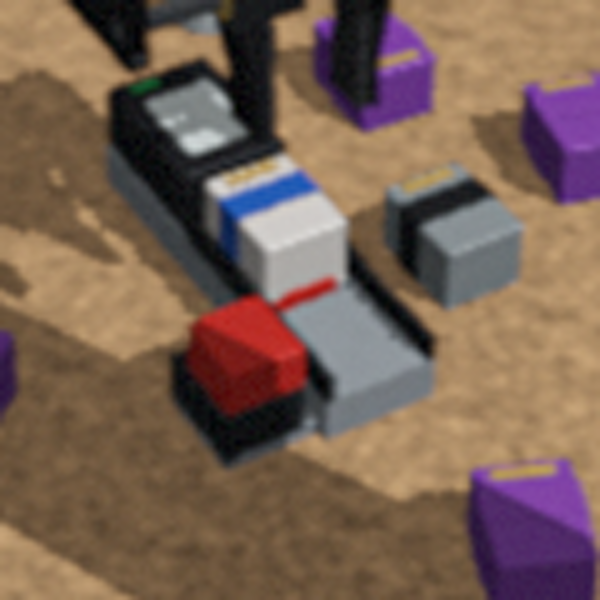

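View pics/top1.png

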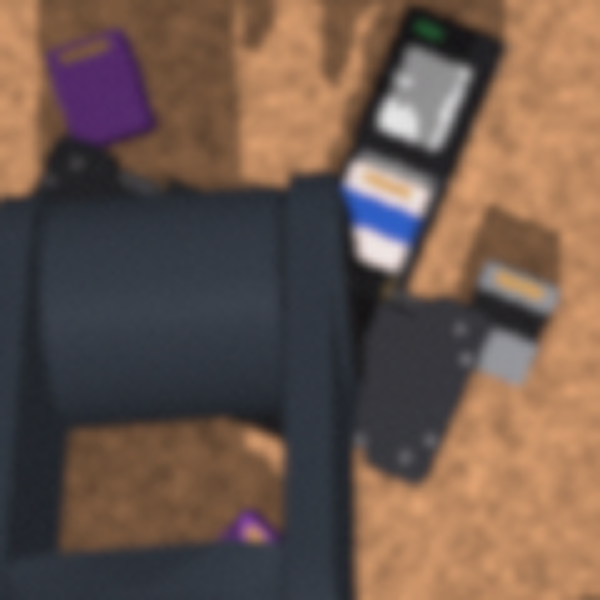

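The side view shows the fingertips at (255,130) and (355,100), about 100 mm above the key and channel. I'll go down to just above the key.

Request:
carry_out:
  deltas:
    - [[30,0,0,0,0.62],[60,0,0,0,0.62],[80,0,0,0,0.62],[89,0,0,0,0.62],[89,0,0,0,0.62],[89,0,0,0,0.62]]

```text
clock: 3.45
position: [0.5029, 0.1428, 0.0545]
eef_rot: [0.33, 1.544, -0.329]
wrist_force: [0.1, -0.3, 0.0]
gripper_width: 0.385
```

```bash
python3 chk.py 2; python3 - <<'E'
from h import *
p=np.load("p.npy");S=pickle.load(open("pics/side2.pkl","rb"))
w=32.8
P=[(-28+a,22+b,54) for b in(w/2,w/2+15,-w/2,-w/2-15) for a in(-9.5,9.5)]
print(((proj(S,d2w(p,P))-[265,221])*5).round())
E
```

```text
side crop origin 265 221
top crop origin 210 205
t 3.55 dock xy -26.927390856486593 21.67634769880499 z 54.48568078921558 F [ 0.55  0.49 -0.44] w 33.348811860794946 q [ 0.06  0.66  1.82  0.    0.66 -1.09]
tooly yaw - dock y yaw deg -0.06866847821513034 tool x [ 2.e-03  2.e-04 -1.e+00] qvel 0.003
[[271. 322.]
 [247. 293.]
 [237. 335.]
 [212. 306.]
 [345. 294.]
 [320. 265.]
 [379. 281.]
 [353. 253.]]
```

View pics/side2.png

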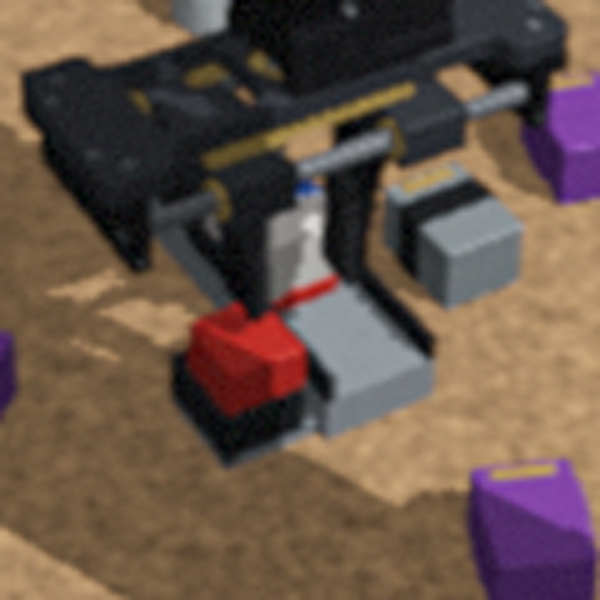

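The predicted fingertip corners, (271,322) for the key finger and (345,294) for the channel finger, match the picture within a few mm. The key finger is over the key and the other is over the empty channel. Pressing now.

Request:
carry_out:
  deltas:
    - [[6,0,0,0,0.62],[10,0,0,0,0.62],[12,0,0,0,0.62],[14,0,0,0,0.62],[16,0,0,0,0.62],[17.5,0,0,0,0.62],[18.5,0,0,0,0.62],[18.5,0,0,0,0.62],[18.5,0,0,0,0.62],[18.5,0,0,0,0.62],[18.5,0,0,0,0.62]]

```text
clock: 4.92
position: [0.502, 0.1428, 0.0353]
eef_rot: [0.331, 1.545, -0.33]
wrist_force: [-1.0, 0.1, 5.2]
gripper_width: 0.381
```

```bash
python3 chk.py 3
```

```text
side crop origin 265 221
top crop origin 210 205
t 5.025 dock xy -27.62607243635572 21.37434702334286 z 35.267128518131365 F [-1.05  0.33  6.62] w 33.07005697853989 q [ 0.06  0.69  1.83  0.    0.62 -1.09]
tooly yaw - dock y yaw deg -0.11251831161786185 tool x [ 1.e-04  3.e-04 -1.e+00] qvel 0.001
```

View pics/side3.png

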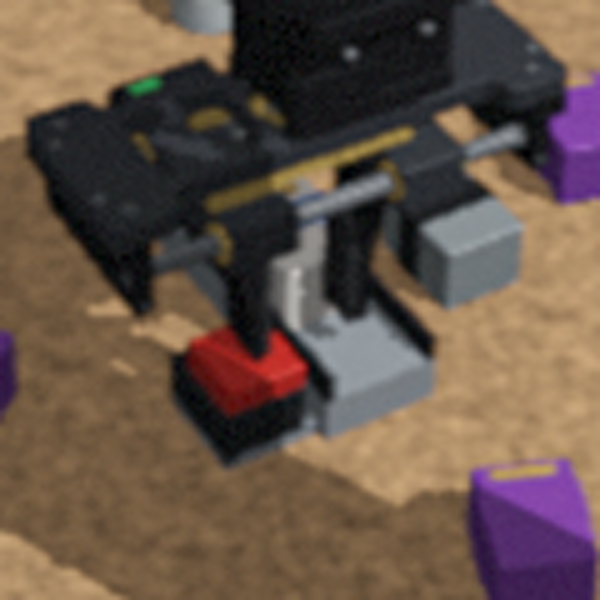

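View pics/top3.png

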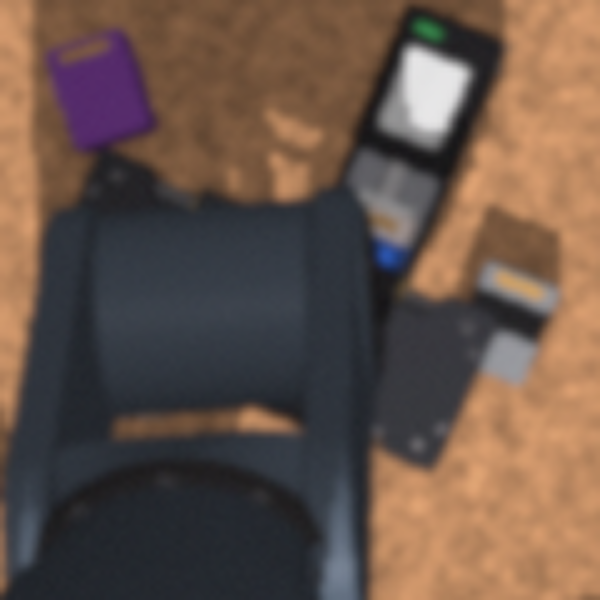

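```bash
python3 - <<'E'
from h import *
from station import robot,grab_frame
import cv2
p=np.load("p.npy")
for i in range(4):
    f=grab_frame("top"); st=robot.state(); F=st["wrist_force"]; print(F.round(2),"along dock x",F[0]*np.cos(p[2])+F[1]*np.sin(p[2]),st["position"][2])
pickle.dump(f,open("pics/top4.pkl","wb"))
c=f["color"][200:290,260:320,::-1]; cv2.imwrite("pics/top4.png",cv2.resize(c,(400,600),interpolation=cv2.INTER_CUBIC))
for x in(52,42,36,34,32,30,28): print(x,((proj(f,d2w(p,[(x,19,52),(x,-19,52)]))-[260,200])*6.667).round().tolist())
E
```

```text
[-0.19 -0.02  6.06] along dock x -0.1668221967848951 0.03525804550322146
[-0.5   0.78  5.74] along dock x -0.775194243209685 0.03525108504529888
[-0.72 -0.35  5.5 ] along dock x -0.5144181499794127 0.03526364001180511
[-1.28  0.14  5.87] along dock x -1.2283032948165002 0.03526243496890388
52 [[139.0, 242.0], [239.0, 284.0]]
42 [[128.0, 268.0], [228.0, 311.0]]
36 [[121.0, 284.0], [221.0, 326.0]]
34 [[119.0, 289.0], [219.0, 332.0]]
32 [[117.0, 294.0], [217.0, 337.0]]
30 [[115.0, 300.0], [215.0, 342.0]]
28 [[112.0, 305.0], [212.0, 348.0]]
```

View pics/top4.png

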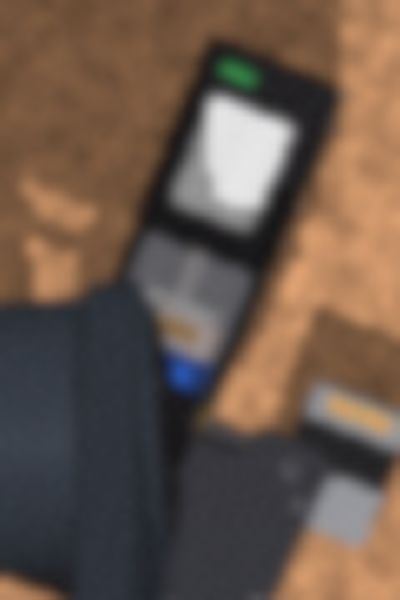

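The battery's rear edge now projects at dock x of about 33 mm (it was 52), which puts the front face at about -17, right at the finger. The lateral force reads low, probably because friction at the key shares the load. A 1.5 mm nudge towards the battery will confirm that it is pushing on the finger.

Request:
carry_out:
  deltas:
    - [[0,0,0.5,0,0.62],[0,0,1,0,0.62],[0,0,1.5,0,0.62],[0,0,1.5,0,0.62],[0,0,1.5,0,0.62],[0,0,1.5,0,0.62]]

```text
clock: 5.98
position: [0.502, 0.1427, 0.0352]
eef_rot: [0.331, 1.548, -0.331]
wrist_force: [-3.7, 2.9, 7.8]
gripper_width: 0.384
```

```bash
python3 - <<'E'
from h import *
from station import robot,grab_frame
p=np.load("p.npy")
for i in range(4):
    f=grab_frame("top"); st=robot.state(); F=st["wrist_force"]; print(F.round(2),"along dock x",F[0]*np.cos(p[2])+F[1]*np.sin(p[2]),st["position"],st["torque"].round(2))
E
python3 chk.py 5
```

```text
[-3.    3.64  7.2 ] along dock x -4.218382587832509 [0.50206677 0.14274112 0.03524592] [ 0.55  0.27 -0.16]
[-2.58  3.03  8.27] along dock x -3.5909509819520133 [0.50206588 0.14274713 0.0352568 ] [ 0.58  0.31 -0.2 ]
[-2.98  3.47  7.54] along dock x -4.130686409310488 [0.50203869 0.1427554  0.03522955] [ 0.51  0.29 -0.16]
[-3.13  2.34  8.35] along dock x -3.8099906573256277 [0.5020603  0.14275286 0.03525987] [ 0.52  0.23 -0.15]
side crop origin 265 221
top crop origin 210 205
t 6.275 dock xy -27.60802889562008 21.355131398738653 z 35.24914775828042 F [-2.73  2.86  7.53] w 32.92499816993526 q [ 0.06  0.69  1.83  0.    0.62 -1.09]
tooly yaw - dock y yaw deg -0.13754363270305703 tool x [-2.5e-03  9.0e-04 -1.0e+00] qvel 0.002
```

View pics/side5.png

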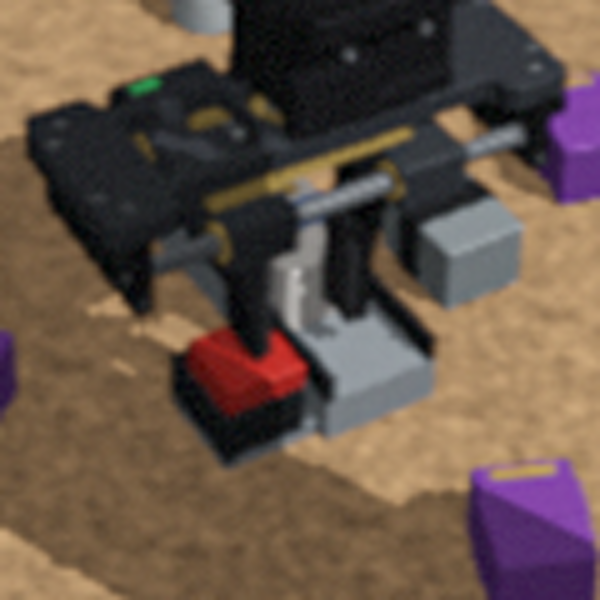

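```bash
python3 -c "
from station import robot
print(robot.sign_off())"
```

```text
the job is handed in; nothing more can be done
None
```

The battery is released and resting against my finger, with the key still held down, and I handed the job in at about 6.3 s. One finger pressed the red key while the other stood in the empty channel and stopped the battery as it sprang out.

**Last checks:**
- **Key:** the fingertip was at z = 35.2 mm, so the key is about 8.8 mm down, past the 7 mm needed. The upward force was about 7.5 N.
- **Battery:** the rear edge, read in the top view, had moved from dock x 52 mm to about 33 mm. The front was therefore at about -17 to -18 mm, roughly 19–20 mm out of its seat and well short of the open end at -55 mm.
- **Push on the finger:** about 4 N along dock -x, steady over several readings.
- **Surroundings:** the spare and the purple blocks in view had not moved. I did not re-check the objects outside the cropped views.

**What disagreed:** right after release the side force read only about 0.2–1.2 N, less than the 4 N spring should give. I put this down to friction at the key sharing the load. I commanded a 1.5 mm nudge towards the battery, and the force rose to 4 N with no measurable movement of the tool, so the finger is in firm contact. Part of that 4 N may come from the nudge itself. The arm hid part of the battery in the top view, so its position is good to about 2 mm.

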